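Lock the coffee grinder's clamp screw with the flat driver

TASK

On the deck of the coffee grinder one of the two brass clamp screws is still undone: its slot stands askew to the black lines on the deck beside it, while the other's slot is in line with its own. Take the flat-handled driver from the wooden stand, seat its blade in the slot of the undone screw and, keeping it seated, turn the screw clockwise (seen from above) until it stops with the slot in line with its lines. Then put the driver back upright in a pocket of the stand and let go; leave the other screw as it is.

Things in the scene. Friction and masses are not known exactly. Their poses are not given: they have to be found in the camera images.
- driver: Loose flat driver, 110 g, upright in the stand. Origin: middle of the blade's tip; z up the shank, x along the blade's width. From the tip: blade 22 (x) by 3 mm (y) to 14 mm, round shank 10 mm thick to 66, flange 42 by 24 to 70, flat-sided wooden handle 36 (x) by 16 (y) to 125. Grip it across the 16 mm, 100 mm from the tip. Half a turn about z is the same. (The other tool, round, is a pick.)
- stand: Fixed dark wooden block, 150 (x) by 60 (y) by 80 mm high, origin at the centre of its underside. Two equal through pockets at x = -37 and +37 mm, 30 (x) by 14 mm (y), mouth chamfered 3 mm. The driver hangs in one by its flange on the top, tip 14 mm above the underside, blade width along x; the round-handled pick is in the other; which is which varies.
- loose_screw_slot (a point): Undone brass screw on the grinder (deck 120 x 200 mm, 80 mm high; screws 66 mm either side of its throat). Point: centre of the slot's floor, on the screw's axis, 84 mm above the bench; x along the slot (turns with the screw), z up. Head 36 across; slot 7 mm wide, 9 deep, flared to 15 over its top 4. Fixed collar 48 mm across, bore 37, 1 mm below the head's top; black deck lines show the locked line.
- loose_screw (a joint): Turn of the undone screw in rad, growing clockwise seen from above: 0 fully undone, 1.2 at the stop, where its slot is in line with the black lines on the deck. It starts between 0 and 0.2, turns stiffly (about 0.1 N m) and stays where it is left.
- tight_screw (a joint): Turn of the other clamp screw, alike and in the same direction; it is at its stop, 1.2 (slot in line with its lines), and is to be left there. Which side of the throat it is on varies.

How it is judged:
On the way, in this order (a step that is already met when the one before it is completed fails the run):
1. the driver stands upright with its blade seated in the undone screw's slot (z of driver in the frame of loose_screw_slot between -0.004 and 0.006 m and horizontal distance between driver and loose_screw_slot below 0.01 m and angle between driver's own z axis and vertical below 0.17 rad), for 0.2 s.
2. the screw is turned home with the blade still seated (all of step 1 and value of joint loose_screw above 1.02 rad), for 0.2 s.
At the end, for the whole second after the job is handed in: The undone screw is within 10 degrees of its stop (joint above 1.02 rad), the other still above 1.0, and the driver hangs at rest in either pocket of the stand: tilt below 0.17 rad, tip 4 to 26 mm above the stand's underside, within 60 mm (x) and 15 mm (y) of its centre (value of joint loose_screw above 1.02 rad and value of joint tight_screw above 1 rad and z of driver in the frame of stand between 0.004 and 0.026 m and x of driver in the frame of stand between -0.06 and 0.06 m and y of driver in the frame of stand between -0.015 and 0.015 m and angle between driver's own z axis and vertical below 0.17 rad and linear speed of driver below 0.03 m/s); the robot touches nothing.
It fails at once if the other clamp screw is turned (value of joint tight_screw below 1 rad).
It fails at once if the undone screw is turned by something other than the driver's blade in its slot (tip more than 20 mm from the slot's floor) (velocity of joint loose_screw above 0.15 rad/s and distance between driver and loose_screw_slot above 0.02 m).
It also fails if it takes over 58 s, if anything falls off the work surface, if the arm or the gripper's body presses on something with over 40 N, if the wrist force passes 120 N, or if a joint passes its speed limit or range.

ROBOT

A 6-joint arm with a two-finger parallel gripper is mounted at the origin on the work surface. World frame = base frame: x ahead of the robot, y to its left, z up, the work surface at z = 0. Lengths are in m, angles in rad, forces in N, time in s.
With the tool pointing down it reaches from about 0.275 to 0.875 m from the base axis. Payload 12.5 kg.
Tool frame: the origin (TCP) lies at the very end of the fingers, on their centre line; the grasp point (between the pads) lies 19 mm behind it (robot.tcp_to_grasp is the z of the grasp point in the tool frame, in m); z points along the fingers, y is the direction in which the jaws open and shut (so a half turn about z gives the same grasp; the last joint's range is limited). The gripper opens to 85 mm and grips with 20 to 120 N. Pads are 22 mm wide; open, the fingers measure 114 mm over their backs; the gripper's body (76 mm by 85 mm) begins 54 mm behind the grasp point. The pads swing forward as they close: fully open they stand 13 mm farther back than shut.
Start: joints at [1.055, 0.351, 1.652, -0, 1.139, -0.085], TCP at [0.23, 0.5, 0.192] pointing down, gripper open.
Joint ranges: [-2.75, 2.75], [-0.79, 2.1], [0.01, 2.65], [-1.57, 4.71], [0.07, 3.14], [-2.87, 2.87]. Speed limits (rad/s): [2.22, 2.22, 2.79, 3.14, 3.14, 3.14].

INTERFACE

Orientations are given as a unit quaternion [w, x, y, z].
In Python, from plant import robot, viewer, order gives the robot as it stands. The module is installed in compiled form; this text tells all that it offers.
- The arm moves only by the tool drive_tool, never from a script. Its argument "series" is a list of rows, each a list of 3 entries, a list of its own where there are three numbers: the opening, from -1 (shut) to 1 (fully open), then the shift along the tool's x, y, z scaled (see below), then the turn, a rotation vector about the tool's x, y, z scaled (see below). In form: [[jaw, [x, y, z], [rx, ry, rz]], ...]. A call has 1 to 5 rows; each row is the pose to reach, as a shift and turn from the pose commanded when the call began, along the tool's axes at that moment; what a row does not reach only later rows make up. The controller multiplies each number of a shift by 0.15 m and each number of a turn by 2 rad. A row lasts 1/10 s, in which the tool goes at most 50 mm and 8.59 degrees, less where a joint would pass 70% of its speed; a pose out of reach is approached as far as the arm can. A call with a number of a shift or a turn outside -1 to 1 is refused whole. A call with a gripper value outside its range is refused whole. The fingers move at their own pace and stop on an object; the grip force is fixed at half the most. Time passes only in rows, so rows that repeat a pose let the fingers close. It gives the time, the measured TCP pose, the force and the opening at its end, in the units of the state.
- robot.get_state(): the state, without advancing time (a new reading comes with each control period).
- viewer.grab_frame(name): name is "scene" or "top"; returns a dict with "img" (480x640x3 uint8, red, green, blue), "fx", "fy", "cx", "cy" (pixels), "T" (4x4, takes a point from camera to world coordinates). Camera axes: x right, y down, z forward; pixel columns grow to the right and rows downward; lengths in m; the calibration is good to about 2 mm. A picture is of the moment at which its call begins. There is no depth.
- order.job_done(): hands the job in, once; it reports no verdict.
Trained networks look in the newest picture that a camera, given by its name, has taken for a name from the list of things; names that differ only in an ending like _2 or _b are one class to them, and where a whole thing is asked for, a point or a joint stands for the part that bears it (a point fixed in the world has none). Each returns a list of dicts, best first, with "p" (0 to 1); they miss things now and then, are a little off and sometimes report something else, mostly with a low value. They report only what shows in the picture. A call takes as long as a camera call.
- viewer.recognise(camera, name): "rect" ([left, top, right, bottom] in pixels, round what is visible of it).
The state is a dict: "time_s": time; "qpos": joint angles; "dq": joint speeds; "joint_efforts": joint torques, N m; "tool_pos": TCP position; "tool_rot": TCP orientation; "force": force on the tool from outside, world axes, zero at the start; "wrist_torque": the same for the moment, N m; "opening": finger opening in m.
Only numpy, scipy, OpenCV 4.12 (cv2) and the standard library are available. Lean on these libraries where they do the work, as an engineer would, in place of code of your own. Each camera call takes 0.05 s, during which the arm holds its last target. There are 200 camera calls.

## Working session

There is one attempt and no reset: what is moved stays moved. The work goes in short steps, Python scripts to look and compute and a tool call to move; the robot and the scene stay as the last step left them, time stands still between calls to the robot, and variables do not carry over. Pictures are saved under pics/ and viewed, about 8 in all and at most 12, crops included, and the job is handed in when it is done.

Besides the shell and the picture viewer there is one more tool, called after ">>>" as name(argument=value, ...) on one line, values as JSON. drive_tool: Moves the arm, as the interface text tells. Its arguments: {"type":"object","properties":{"series":{"type":"array","items":{"type":"array"}}},"required":["series"]}

```bash
mkdir -p pics; cat > h.py <<'E'
import numpy as np, cv2
from plant import robot, viewer, order
from scipy.spatial.transform import Rotation as R
def pix(f,p):
    p=np.linalg.inv(f["T"])@np.append(p,1); return np.array([f["fx"]*p[0]/p[2]+f["cx"],f["fy"]*p[1]/p[2]+f["cy"]])
def ray(f,u,v,z):
    d=f["T"][:3,:3]@np.array([(u-f["cx"])/f["fx"],(v-f["cy"])/f["fy"],1]); o=f["T"][:3,3]
    return o+d*(z-o[2])/d[2]
def save(f,n): cv2.imwrite(f"pics/{n}.png",f["img"][:,:,::-1])
E
python3 - <<'E'
from h import *
np.set_printoptions(precision=4,suppress=True)
for c in("scene","top"):
    f=viewer.grab_frame(c); save(f,c); print(c,f["fx"],f["cx"],f["cy"],f["T"])
    for n in("driver","stand","loose_screw_slot","tight_screw"):
        print(n,[(r["rect"],r["p"]) for r in viewer.recognise(c,n)[:3]])
s=robot.get_state(); print(s); print(robot.tcp_to_grasp)
E
```

```text
scene 599.8087193818309 311.54357483425986 229.55298526047505 [[-0.8063  0.4224 -0.4142  1.0216]
 [ 0.5915  0.5687 -0.5715  0.6336]
 [-0.0059 -0.7058 -0.7084  0.8542]
 [ 0.      0.      0.      1.    ]]
driver [([263.3, 132.1, 281.6, 172.1], 0.63)]
stand [([236.2, 155.8, 295.7, 229.8], 0.92)]
loose_screw_slot [([437.8, 309.9, 462.7, 326.5], 0.87)]
tight_screw [([370.3, 271.1, 391.1, 285.8], 0.85)]
top 611.4906611189551 308.8471380797497 246.02231828470252 [[ 0.0201 -0.9908  0.1338  0.417 ]
 [-0.9996 -0.0224 -0.0162 -0.0004]
 [ 0.0191 -0.1335 -0.9909  1.1027]
 [ 0.      0.      0.      1.    ]]
driver [([399.3, 258.5, 428.6, 287.2], 0.92)]
stand [([362.6, 203.3, 439.8, 302.9], 0.83)]
loose_screw_slot [([108.1, 252.0, 126.3, 273.3], 0.68)]
tight_screw [([182.2, 234.9, 208.5, 253.6], 0.55)]
{'time_s': 0.5, 'qpos': array([ 1.0554,  0.3507,  1.6518,  0.    ,  1.1391, -0.0845]), 'dq': array([-0.001 ,  0.0001, -0.001 , -0.0005,  0.0002,  0.0015]), 'joint_efforts': array([ -0.0011, -50.5737, -29.1487,  -0.0002,   0.0011,  -0.    ]), 'tool_pos': array([0.2296, 0.4997, 0.1919]), 'tool_rot': array([-0.    ,  0.2138,  0.9769, -0.    ]), 'force': array([ 0.332 , -0.0205,  0.1104]), 'wrist_torque': array([-0.0133,  0.002 ,  0.0186]), 'opening': 0.08538789191772492}
-0.0187
```

```bash
python3 - <<'E'
import cv2,numpy as np
t=cv2.imread("pics/top.png"); s=cv2.imread("pics/scene.png")
a=cv2.resize(t[180:320,340:480],(400,400),interpolation=2); b=cv2.resize(t[190:320,90:220],(400,400),interpolation=2)
c=cv2.resize(s[110:250,200:340],(400,400),interpolation=2)
cv2.imwrite("pics/c1.png",np.hstack([a,b]))
cv2.imwrite("pics/c2.png",np.hstack([c,cv2.resize(s[230:370,340:480],(400,400),interpolation=2)]))
E
```

```text
(no output)
```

View pics/top.png

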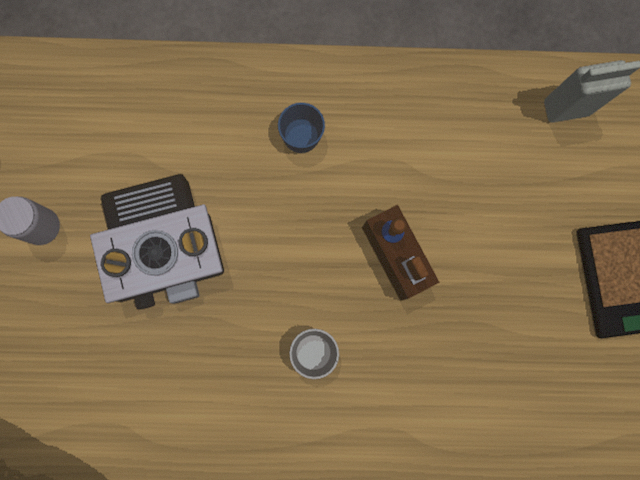

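View pics/c1.png

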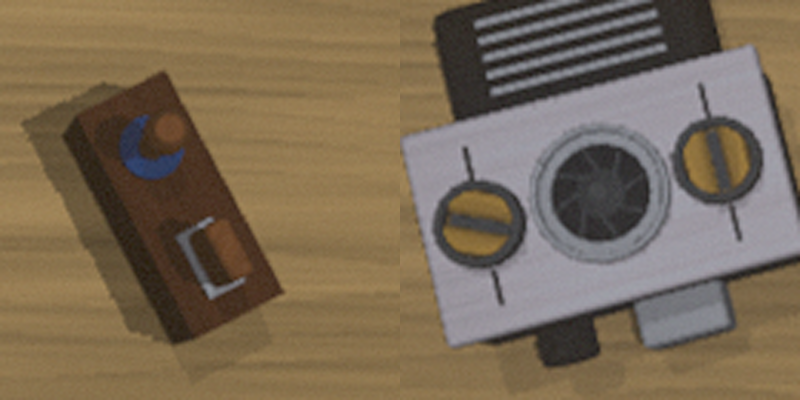

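View pics/c2.png

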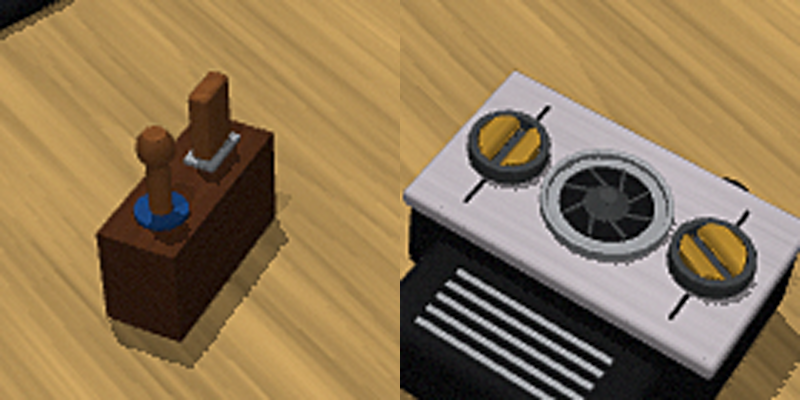

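The top view shows the driver (rectangular handle, grey flange) in the lower pocket at about (415,268), with the pick at (393,231). The undone screw is the left one at (116,263). The right one at (193,242) is in line with its marks. I'll fit the poses using both views.

```bash
cat > m.py <<'E'
from h import *
from scipy.optimize import least_squares
np.set_printoptions(precision=4,suppress=True)
t=viewer.grab_frame("top"); s=viewer.grab_frame("scene")
T=lambda u,v:(340+u*.35,180+v*.35); S=lambda u,v:(200+u*.35,110+v*.35)
G=lambda u,v:(90+(u-400)*.325,190+v*.325); H=lambda u,v:(340+(u-400)*.35,230+v*.35)
def rot(a): return np.array([[np.cos(a),-np.sin(a)],[np.sin(a),np.cos(a)]])
a,b=ray(t,*T(163,72),.08),ray(t,*T(285,293),.08); print(a,b,np.linalg.norm(a-b))
yaw0=np.arctan2(*(b-a)[1::-1])  # x axis from pick to driver
# corners: image far end(pick) = -x, driver=+x ; sides
obs=[(t,T(163,72),(-1,None,.08)),(t,T(285,293),(1,None,.08))]
ux=(b-a)[:2]/.15; n=np.array([-ux[1],ux[0]])
# which side is the a-b edge: right in top image (=-y world)
sg=np.sign(n[1])*-1
obs=[(t,T(163,72),(-1,sg,.08)),(t,T(285,293),(1,sg,.08)),(t,T(65,135),(-1,-sg,0)),(t,T(178,345),(1,-sg,0))]
P=None
def res(p,o):
    return np.concatenate([pix(f,[*(p[:2]+rot(p[2])@np.array([c[0]*.075,c[1]*.03])),c[2]])-np.array(q) for f,q,c in o])
p0=[*((a+b)[:2]/2-sg*.03*n),yaw0]
r=least_squares(res,p0,args=(obs,)); print("top",r.x,r.fun)
# scene: pick end near camera: (98,237),(182,260) ; (272,133) driver end
o2=[(s,S(182,260),(-1,-sg,.08)),(s,S(272,133),(1,-sg,.08)),(s,S(98,237),(-1,sg,.08)),(s,S(182,340),(-1,-sg,0)),(s,S(275,235),(1,-sg,0))]
r2=least_squares(res,p0,args=(o2,)); print("scene",r2.x,r2.fun)
r3=least_squares(res,p0,args=(obs+o2,)); p=r3.x; print("both",p)
for k in(-1,1): print("pocket",p[:2]+rot(p[2])@[k*.037,0])
A=ray(t,*G(479,224),.092);B=ray(t,*G(718,159),.092); A2=ray(s,*H(712,259),.092);B2=ray(s,*H(509,148),.092)
print(A,B,np.linalg.norm(A-B)); print(A2,B2,np.linalg.norm(A2-B2))
d=(A-B+A2-B2)[:2]; print("axis",np.arctan2(d[1],d[0]),"locked line",np.arctan2(d[0],-d[1]))
def ang(f,Q,x,z): 
    e=ray(f,*Q(*x[2:]),z)-ray(f,*Q(*x[:2]),z); return np.arctan2(e[1],e[0])%np.pi
print("line",ang(t,G,(464,148,502,304),.08),ang(s,H,(745,213,672,317),.08)," slot",ang(t,G,(447,215,510,233),.09),ang(s,H,(690,237,735,281),.09))
v=t["img"].copy(); w=s["img"].copy()
for f,im in((t,v),(s,w)):
    for z in(0,.08):
        c=[pix(f,[*(p[:2]+rot(p[2])@np.array([i*.075,j*.03])),z]) for i,j in((1,1),(1,-1),(-1,-1),(-1,1))]
        cv2.polylines(im,[np.int32(np.array(c)*16)],True,(0,255,0),1,16,4)
    c=(A+A2)/2; q=np.array([pix(f,[c[0]+.024*np.cos(k),c[1]+.024*np.sin(k),.092]) for k in np.linspace(0,6.28,40)])
    cv2.polylines(im,[np.int32(q*16)],True,(0,255,0),1,16,4)
    c=p[:2]+rot(p[2])@np.array([.037,0])
    for L,Wd,z in((.042,.024,.084),(.036,.016,.139)):
        q=np.array([pix(f,[*(c+rot(p[2])@np.array([i*L/2,j*Wd/2])),z]) for i,j in((1,1),(1,-1),(-1,-1),(-1,1))])
        cv2.polylines(im,[np.int32(q*16)],True,(255,0,255),1,16,4)
R4=lambda x:cv2.resize(x,(400,300),interpolation=2)
o=np.vstack([np.hstack([R4(v[195:315,330:490]),R4(v[205:325,70:230])]),np.hstack([R4(w[120:240,190:350]),R4(w[240:360,340:500])])])
cv2.imwrite("pics/ov.png",o[:,:,::-1])
E
python3 m.py
```

```text
[ 0.6289 -0.1663  0.08  ] [ 0.4982 -0.2384  0.08  ] 0.1492776672359743
top [ 0.55   -0.1774 -2.6397] [ 0.767  -0.7082  0.8211 -0.2684 -0.7393  0.8242 -0.9594  0.2061]
scene [ 0.5503 -0.1702 -2.6378] [-2.0026  1.0294  0.8107  0.915   0.1227  0.4119  0.5802  2.4849  0.6555
 -5.5575]
both [ 0.5495 -0.1749 -2.636 ]
pocket [ 0.5819 -0.157 ]
pocket [ 0.5171 -0.1929]
[0.5184 0.3016 0.092 ] [0.5565 0.1754 0.092 ] 0.13187669617644088
[0.5224 0.3076 0.092 ] [0.5597 0.1822 0.092 ] 0.13082931956359897
axis 1.8621860574919007 locked line -2.850202922892789
line 0.29561467915320794 0.303420859156249  slot 1.3146857320650502 1.52736887758871
```

View pics/ov.png

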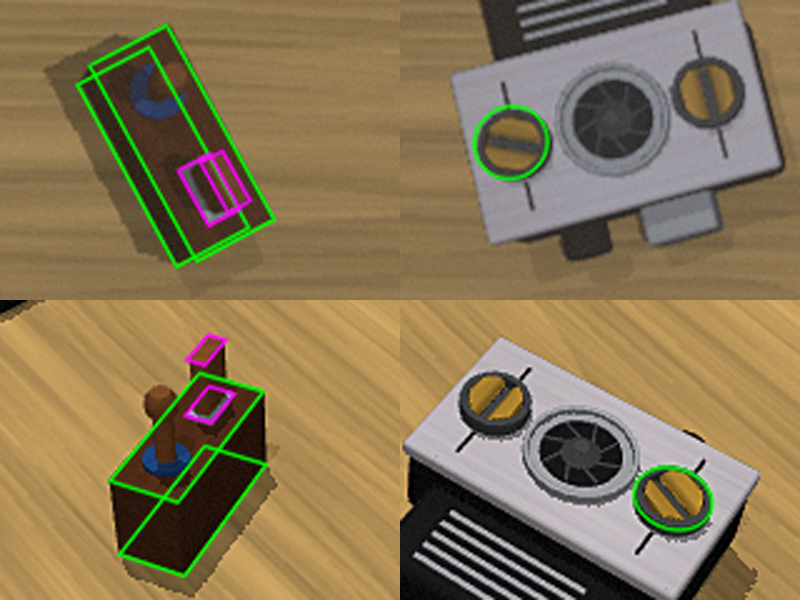

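Stand and screw fits agree between the views to about 6 mm. The scene view sits about 6 mm further in +y than the top view. I'll use the fingertips near the stand to settle which is right. First, the transit.

```bash
cat > plan.py <<'E'
from h import *
import json
def plan(targets,p=None,yaw=None):
    """targets: (jaw,[x,y,z],yaw of tool y); tool down. prints calls"""
    s=robot.get_state(); q=s["tool_rot"]; M=R.from_quat(np.roll(q,-1)).as_matrix()
    if p is None: p=s["tool_pos"]; yaw=np.arctan2(M[1,1],M[0,1])
    out=[]
    for jaw,tp,ty in targets:
        while True:
            y=np.array([np.cos(yaw),np.sin(yaw),0]); x=np.array([np.sin(yaw),-np.cos(yaw),0]); z=np.array([0,0,-1])
            x=np.cross(y,z); B=np.stack([x,y,z],1)
            d=B.T@(np.array(tp)-p); a=ty-yaw
            n=max(1,np.ceil(max(np.abs(d).max()/.149,np.linalg.norm(d)/.2,abs(a)/.7)-1e-3))
            d=np.round(d/n/.15,3); r=round(-a/n/2,3)
            out.append((jaw,d.tolist(),r)); p=p+B@d*.15; yaw-=2*r
            if n==1: break
    for o in out: print(json.dumps([o[0],o[1],[0,0,o[2]]]))
    print("end",p,yaw)
def st():
    s=robot.get_state(); M=R.from_quat(np.roll(s["tool_rot"],-1)).as_matrix()
    print("t",s["time_s"],"p",s["tool_pos"].round(4),"yaw",np.arctan2(M[1,1],M[0,1]).round(4),"tilt",np.arccos(-M[2,2]).round(4),"F",s["force"].round(1),"M",s["wrist_torque"].round(2),"open",round(s["opening"],4),"q6",s["qpos"][5].round(3))
E
python3 -c "
from plan import *
plan([(1,[.38,.1,.27],-.3),(1,[.517,-.19,.24],-1.065)])"
```

```text
[1, [-0.675, -0.668, -0.174], [0, 0, 0.24]]
[1, [-0.906, -0.281, -0.173], [0, 0, 0.24]]
[1, [-0.934, 0.17, -0.174], [0, 0, 0.24]]
[1, [-0.788, 0.722, 0.1], [0, 0, 0.191]]
[1, [-0.463, 0.964, 0.1], [0, 0, 0.192]]
end [ 0.51701816 -0.19005953  0.24002566] -1.0659949262235442
```

>>> drive_tool(series=[[1, [-0.675, -0.668, -0.174], [0, 0, 0.24]], [1, [-0.675, -0.668, -0.174], [0, 0, 0.24]], [1, [-0.675, -0.668, -0.174], [0, 0, 0.24]], [1, [-0.675, -0.668, -0.174], [0, 0, 0.24]], [1, [-0.675, -0.668, -0.174], [0, 0, 0.24]]])

```text
time_s: 1.1
tool_pos: [0.2802, 0.3662, 0.2184]
tool_rot: [0.0, 0.44, 0.898, 0.001]
force: [0.3, 0.8, 0.1]
opening: 0.085
```

>>> drive_tool(series=[[1, [-0.906, -0.281, -0.173], [0, 0, 0.24]], [1, [-0.906, -0.281, -0.173], [0, 0, 0.24]], [1, [-0.906, -0.281, -0.173], [0, 0, 0.24]], [1, [-0.906, -0.281, -0.173], [0, 0, 0.24]], [1, [-0.906, -0.281, -0.173], [0, 0, 0.24]]])

```text
time_s: 1.6
tool_pos: [0.3301, 0.2336, 0.2439]
tool_rot: [-0.0, 0.64, 0.768, 0.0]
force: [-0.2, 0.4, -1.0]
opening: 0.0852
```

>>> drive_tool(series=[[1, [-0.934, 0.17, -0.174], [0, 0, 0.24]], [1, [-0.934, 0.17, -0.174], [0, 0, 0.24]], [1, [-0.934, 0.17, -0.174], [0, 0, 0.24]], [1, [-0.934, 0.17, -0.174], [0, 0, 0.24]], [1, [-0.934, 0.17, -0.174], [0, 0, 0.24]]])

```text
time_s: 2.1
tool_pos: [0.3803, 0.1006, 0.2697]
tool_rot: [-0.0, 0.804, 0.594, -0.0]
force: [-0.8, 0.5, -0.6]
opening: 0.0853
```

>>> drive_tool(series=[[1, [-0.788, 0.722, 0.1], [0, 0, 0.191]], [1, [-0.788, 0.722, 0.1], [0, 0, 0.191]], [1, [-0.788, 0.722, 0.1], [0, 0, 0.191]], [1, [-0.788, 0.722, 0.1], [0, 0, 0.191]], [1, [-0.788, 0.722, 0.1], [0, 0, 0.191]]])

```text
time_s: 2.6
tool_pos: [0.4489, -0.0443, 0.2541]
tool_rot: [-0.001, 0.902, 0.431, -0.001]
force: [0.1, 0.5, -0.2]
opening: 0.0854
```

>>> drive_tool(series=[[1, [-0.463, 0.964, 0.1], [0, 0, 0.192]], [1, [-0.463, 0.964, 0.1], [0, 0, 0.192]], [1, [-0.463, 0.964, 0.1], [0, 0, 0.192]], [1, [-0.463, 0.964, 0.1], [0, 0, 0.192]], [1, [-0.463, 0.964, 0.1], [0, 0, 0.192]]])

```text
time_s: 3.1
tool_pos: [0.5175, -0.1887, 0.2394]
tool_rot: [-0.001, 0.968, 0.251, -0.0]
force: [-0.6, -0.1, -0.2]
opening: 0.0853
```

```bash
cat > ov.py <<'E'
from plan import *
import sys
def overlay(name,pts,boxes,scale=3):
    ims=[]
    for c,(x0,y0,w,h) in boxes.items():
        f=viewer.grab_frame(c); im=cv2.resize(f["img"][y0:y0+h,x0:x0+w],None,fx=scale,fy=scale,interpolation=2)
        for p,col in pts:
            u=(pix(f,p)-[x0,y0])*scale; cv2.circle(im,tuple(int(k) for k in u),3,col,1)
        ims.append(im)
    cv2.imwrite(f"pics/{name}.png",np.hstack(ims)[:,:,::-1])
def tool(pt):
    s=robot.get_state(); return s["tool_pos"]+R.from_quat(np.roll(s["tool_rot"],-1)).apply(pt)
E
python3 - <<'E'
from ov import *
st()
pts=[(tool([i*.011,j*.0427,-.013]),(255,0,0)) for i in(-1,1) for j in(-1,1)]+[(tool([i*.011,j*.057,-.013]),(0,255,0)) for i in(-1,1) for j in(-1,1)]
overlay("tips",pts,{"scene":(200,60,130,190),"top":(350,180,130,190)})
E
```

```text
t 3.1 p [ 0.5175 -0.1887  0.2394] yaw -1.0627 tilt 0.0014 F [-0.6 -0.1 -0.2] M [ 0.05 -0.02  0.01] open 0.0853 q6 0.628
```

View pics/tips.png

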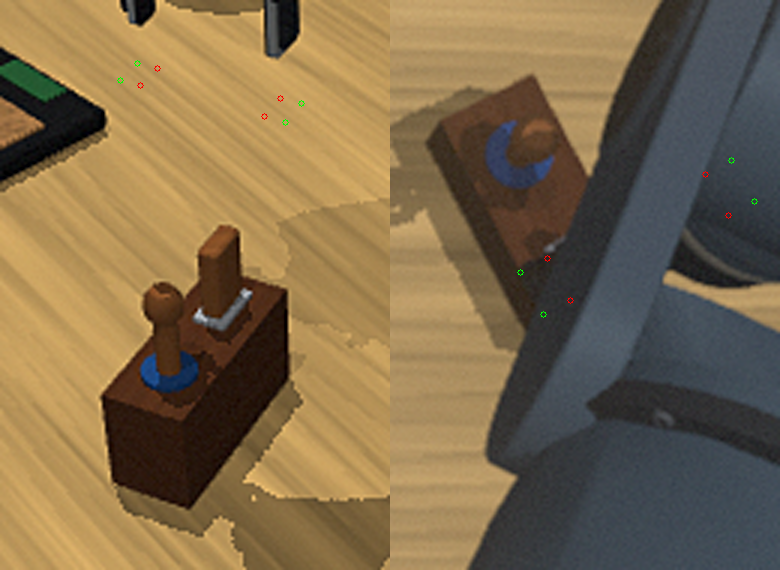

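Horizontally the fingertips match their predicted columns in the scene view (about 140 and 280 in the crop). They sit about 18 px higher than predicted, though. I'll lower the tool to a still safe height and check again next to the handle.

>>> drive_tool(series=[[1, [0, 0, 0.2], [0, 0, 0]], [1, [0, 0, 0.4], [0, 0, 0]], [1, [0, 0, 0.4], [0, 0, 0]], [1, [0, 0, 0.4], [0, 0, 0]]])

```text
time_s: 3.6
tool_pos: [0.5172, -0.1887, 0.1812]
tool_rot: [0.0, 0.968, 0.251, 0.0]
force: [0.1, -0.2, 0.8]
opening: 0.0852
```

```bash
python3 - <<'E'
from ov import *
st()
pts=[(tool([i*.011,j*.0427,-.013]),(255,0,0)) for i in(-1,1) for j in(-1,1)]+[(tool([i*.011,j*.057,-.013]),(0,255,0)) for i in(-1,1) for j in(-1,1)]+[(tool([0,0,-.0187]),(255,0,255))]
overlay("tips2",pts,{"scene":(180,20,180,220)})
E
```

```text
t 3.6 p [ 0.5172 -0.1887  0.1812] yaw -1.0637 tilt 0.0003 F [ 0.1 -0.2  0.8] M [-0.02 -0.02 -0.01] open 0.0852 q6 0.629
```

View pics/tips2.png

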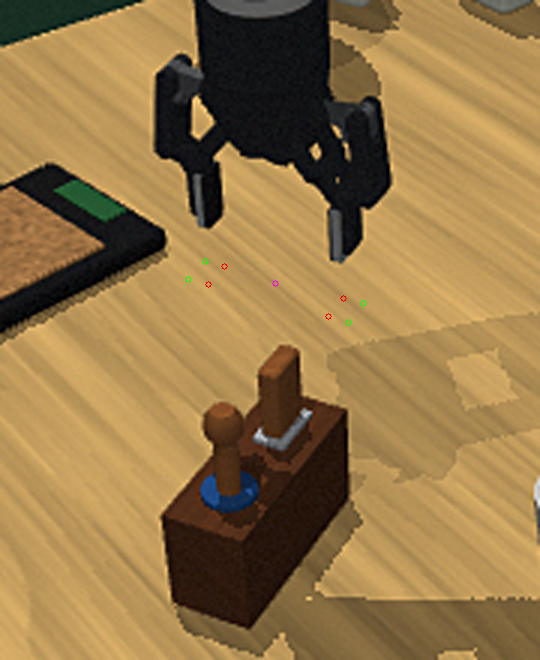

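In the scene view the gripper appears about 45 mm away from where its reported pose projects. In the top view the left finger isn't where predicted either. I won't grasp until this is settled. I'll move to a spot where both cameras should see the fingers and triangulate.

```bash
python3 -c "
from plan import *
plan([(1,[.40,-.15,.21],-1.3),(1,[.33,-.1,.21],-1.57)])"
```

```text
[1, [-0.559, -0.609, -0.188], [0, 0, 0.118]]
[1, [-0.36, -0.446, 0.0], [0, 0, 0.135]]
end [ 0.33008236 -0.10002045  0.21004508] -1.5702134909881929
```

>>> drive_tool(series=[[1, [0, 0, -0.188], [0, 0, 0]], [1, [-0.559, -0.609, -0.188], [0, 0, 0.118]], [1, [-0.559, -0.609, -0.188], [0, 0, 0.118]], [1, [-0.559, -0.609, -0.188], [0, 0, 0.118]], [1, [-0.559, -0.609, -0.188], [0, 0, 0.118]]])

```text
time_s: 4.15
tool_pos: [0.398, -0.1497, 0.2102]
tool_rot: [0.001, 0.991, 0.134, 0.001]
force: [0.8, 0.6, 0.8]
opening: 0.0852
```

>>> drive_tool(series=[[1, [-0.36, -0.446, 0], [0, 0, 0.135]], [1, [-0.36, -0.446, 0], [0, 0, 0.135]], [1, [-0.36, -0.446, 0], [0, 0, 0.135]], [1, [-0.36, -0.446, 0], [0, 0, 0.135]], [1, [-0.36, -0.446, 0], [0, 0, 0.135]]])

```text
time_s: 4.65
tool_pos: [0.331, -0.1011, 0.2091]
tool_rot: [0.0, 1.0, 0.0, 0.001]
force: [0.5, 0.7, 0.4]
opening: 0.0855
```

```bash
python3 - <<'E'
from ov import *
st(); print(robot.get_state()["qpos"])
f=viewer.grab_frame("scene"); print(pix(f,tool([0,0,0]))); g=viewer.grab_frame("top"); print(pix(g,tool([0,0,0])))
pts=[(tool([i*.011,j*.0427,-.013]),(255,0,0)) for i in(-1,1) for j in(-1,1)]+[(tool([i*.011,j*.057,-.013]),(0,255,0)) for i in(-1,1) for j in(-1,1)]
a=(pix(f,tool([0,0,0]))-[65,125]).astype(int).clip(0); b=(pix(g,tool([0,0,0]))-[65,100]).astype(int).clip(0)
print(a,b)
overlay("tri",pts,{"scene":(*a,130,200),"top":(*b,130,200)})
E
```

```text
t 4.65 p [ 0.331  -0.1011  0.2091] yaw -1.5707 tilt 0.0022 F [0.5 0.7 0.4] M [-0.02 -0.03 -0.03] open 0.0855 q6 1.14
[-4.31125932e-01 -6.47365582e-02  2.09740579e+00 -5.02636360e-05
  1.10674634e+00  1.13957273e+00]
[376.63250925  98.5393353 ]
[365.94781285 390.72827852]
[311   0] [300 290]Traceback (most recent call last):
  File "<stdin>", line 7, in <module>
  File "ov.py", line 10, in overlay
    cv2.imwrite(f"pics/{name}.png",np.hstack(ims)[:,:,::-1])
                                   ~~~~~~~~~^^^^^
    return _nx.concatenate(arrs, 1, dtype=dtype, casting=casting)
           ~~~~~~~~~~~~~~~^^^^^^^^^^^^^^^^^^^^^^^^^^^^^^^^^^^^^^^
ValueError: all the input array dimensions except for the concatenation axis must match exactly, but along dimension 0, the array at index 0 has size 600 and the array at index 1 has size 570
```

```bash
python3 - <<'E'
from ov import *
pts=[(tool([i*.011,j*.0427,-.013]),(255,0,0)) for i in(-1,1) for j in(-1,1)]+[(tool([i*.011,j*.057,-.013]),(0,255,0)) for i in(-1,1) for j in(-1,1)]
overlay("tri",pts,{"scene":(311,0,130,190),"top":(300,290,130,190)})
E
```

```text
(no output)
```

View pics/tri.png

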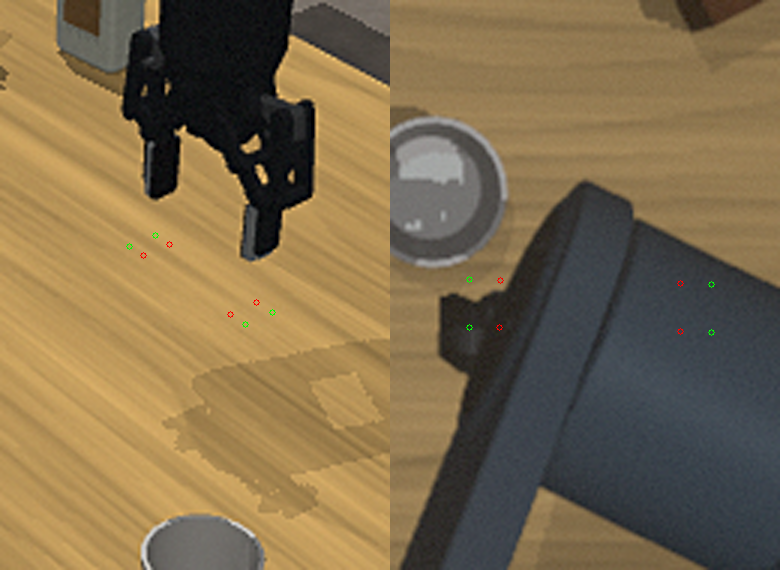

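The two views still disagree about the gripper. Going down close to the bare bench with the jaws shut removes the height ambiguity: the tip's pixel then gives its true position directly.

>>> drive_tool(series=[[-1, [0, 0.4, 0], [0, 0, 0]], [-1, [0, 0.4, 0.3], [0, 0, 0]], [-1, [0, 0.4, 0.6], [0, 0, 0]], [-1, [0, 0.4, 0.8], [0, 0, 0]], [-1, [0, 0.4, 0.8], [0, 0, 0]]])

```text
time_s: 5.45
tool_pos: [0.3276, -0.1594, 0.0856]
tool_rot: [-0.002, 1.0, -0.001, -0.003]
force: [-0.2, -0.3, 0.6]
opening: 0.0128
```

>>> drive_tool(series=[[-1, [0, 0, 0.1], [0, 0, 0]], [-1, [0, 0, 0.2], [0, 0, 0]], [-1, [0, 0, 0.3], [0, 0, 0]], [-1, [0, 0, 0.4], [0, 0, 0]], [-1, [0, 0, 0.4], [0, 0, 0]]])

```text
time_s: 5.95
tool_pos: [0.3298, -0.1606, 0.0284]
tool_rot: [-0.0, 1.0, -0.0, -0.0]
force: [0.7, 0.0, 0.3]
opening: 0.0003
```

```bash
python3 - <<'E'
from ov import *
st()
pts=[(tool([i*.011,0,0]),(255,0,0)) for i in(-1,1)]+[(tool([0,0,-.0187]),(0,255,0))]
f=viewer.grab_frame("scene"); a=(pix(f,tool([0,0,0]))-[100,110]).astype(int).clip(0); print(a)
overlay("bench",pts,{"scene":(*a,200,190)})
E
```

```text
t 5.95 p [ 0.3298 -0.1606  0.0284] yaw -1.5718 tilt 0.0008 F [0.7 0.  0.3] M [-0.05 -0.02 -0.04] open 0.0003 q6 0.992
[253  46]
```

View pics/bench.png

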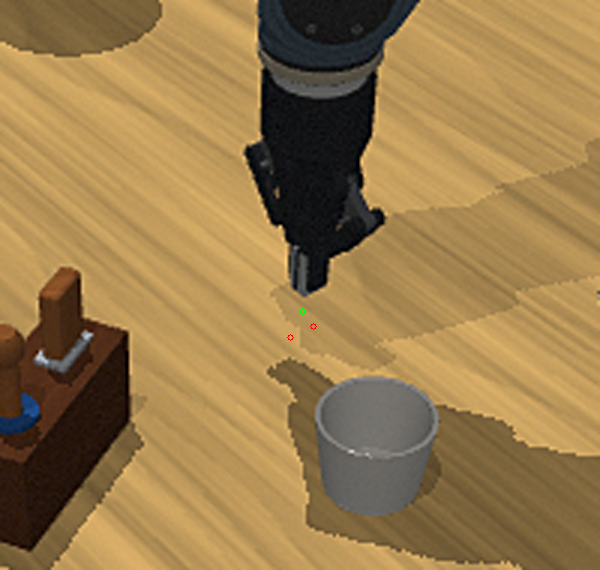

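With the jaws shut, the tip shows at about (305,297), against the predicted (302,332) in the crop. A gentle touch on the bench will tell whether the reported TCP height is right.

>>> drive_tool(series=[[-1, [0, 0, 0.05], [0, 0, 0]], [-1, [0, 0, 0.1], [0, 0, 0]], [-1, [0, 0, 0.15], [0, 0, 0]], [-1, [0, 0, 0.167], [0, 0, 0]], [-1, [0, 0, 0.167], [0, 0, 0]]])

```text
time_s: 6.55
tool_pos: [0.3292, -0.1603, 0.0027]
tool_rot: [-0.0, 1.0, -0.001, -0.0]
force: [-0.6, -0.4, -0.6]
opening: -0.0
```

>>> drive_tool(series=[[-1, [0, 0, 0.013], [0, 0, 0]], [-1, [0, 0, 0.02], [0, 0, 0]], [-1, [0, 0, 0.02], [0, 0, 0]]])

```text
time_s: 6.85
tool_pos: [0.3295, -0.1605, 0.0002]
tool_rot: [-0.0, 1.0, -0.001, -0.0]
force: [-0.6, 0.7, -0.1]
opening: 0.0001
```

>>> drive_tool(series=[[-1, [0, 0, 0.013], [0, 0, 0]], [-1, [0, 0, 0.026], [0, 0, 0]], [-1, [0, 0, 0.026], [0, 0, 0]]])

```text
time_s: 7.15
tool_pos: [0.3294, -0.1604, -0.0039]
tool_rot: [-0.0, 1.0, -0.001, -0.0]
force: [0.7, -0.6, -1.0]
opening: 0.0001
```

```bash
python3 - <<'E'
from ov import *
st()
pts=[(tool([i*.011,0,0]),(255,0,0)) for i in(-1,1)]
f=viewer.grab_frame("scene"); a=(pix(f,tool([0,0,0]))-[45,70]).astype(int).clip(0); print(a)
g=viewer.grab_frame("top"); b=(pix(g,tool([0,0,0]))-[45,55]).astype(int); b[1]=min(b[1],370);print(b)
overlay("bench2",pts,{"scene":(*a,90,110),"top":(*b,90,110)},scale=4)
E
```

```text
t 7.15 p [ 0.3294 -0.1604 -0.0039] yaw -1.572 tilt 0.0003 F [ 0.7 -0.6 -1. ] M [ 0.04  0.01 -0.03] open 0.0001 q6 0.992
[308  98]
[341 324]
```

View pics/bench2.png

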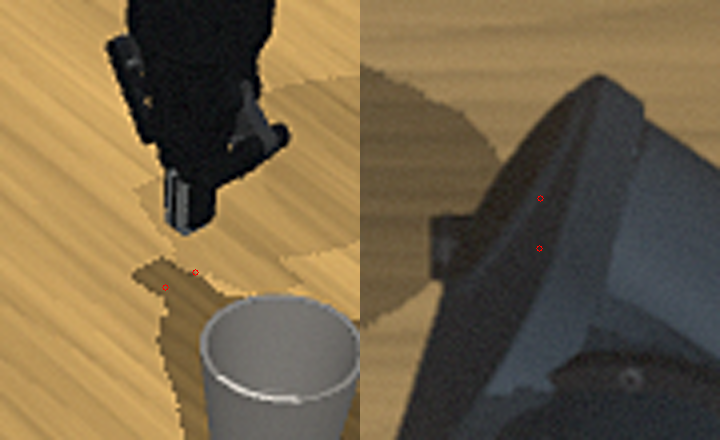

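The reported z is -4 mm with no contact force, and the picture shows the tip at (185,232), clear of its shadow at (150,270). So the reported TCP is beyond the real fingertips by about 34 mm. I'll find the exact amount by touching down gently.

>>> drive_tool(series=[[-1, [0, 0, 0.06], [0, 0, 0]], [-1, [0, 0, 0.12], [0, 0, 0]], [-1, [0, 0, 0.14], [0, 0, 0]], [-1, [0, 0, 0.14], [0, 0, 0]]])

```text
time_s: 7.75
tool_pos: [0.3291, -0.1602, -0.0254]
tool_rot: [-0.0, 1.0, -0.001, -0.001]
force: [0.3, -0.9, 0.1]
opening: 0.0002
```

>>> drive_tool(series=[[-1, [0, 0, 0.01], [0, 0, 0]], [-1, [0, 0, 0.02], [0, 0, 0]], [-1, [0, 0, 0.02], [0, 0, 0]]])

```text
time_s: 8.05
tool_pos: [0.3296, -0.1605, -0.0277]
tool_rot: [0.0, 1.0, -0.001, 0.0]
force: [-0.2, 0.1, 0.5]
opening: -0.0002
```

>>> drive_tool(series=[[-1, [0, 0, 0.01], [0, 0, 0]], [-1, [0, 0, 0.02], [0, 0, 0]], [-1, [0, 0, 0.02], [0, 0, 0]]])

```text
time_s: 8.35
tool_pos: [0.3295, -0.1604, -0.0308]
tool_rot: [-0.0, 1.0, -0.001, -0.0]
force: [-0.2, 1.0, -0.0]
opening: -0.0002
```

>>> drive_tool(series=[[-1, [0, 0, 0.01], [0, 0, 0]], [-1, [0, 0, 0.02], [0, 0, 0]], [-1, [0, 0, 0.02], [0, 0, 0]]])

```text
time_s: 8.65
tool_pos: [0.3294, -0.1604, -0.0339]
tool_rot: [-0.0, 1.0, -0.001, -0.0]
force: [0.3, -0.6, 0.2]
opening: -0.0001
```

>>> drive_tool(series=[[-1, [0, 0, 0.01], [0, 0, 0]], [-1, [0, 0, 0.02], [0, 0, 0]], [-1, [0, 0, 0.02], [0, 0, 0]]])

```text
time_s: 8.95
tool_pos: [0.3294, -0.1604, -0.0369]
tool_rot: [-0.0, 1.0, -0.001, -0.0]
force: [-0.7, -0.9, -1.3]
opening: -0.0003
```

>>> drive_tool(series=[[-1, [0, 0, 0.01], [0, 0, 0]], [-1, [0, 0, 0.02], [0, 0, 0]], [-1, [0, 0, 0.02], [0, 0, 0]]])

```text
time_s: 9.25
tool_pos: [0.3296, -0.1605, -0.0394]
tool_rot: [0.0, 1.0, -0.001, 0.0]
force: [-2.3, 1.6, 13.2]
opening: -0.0
```

Contact comes at a reported z of -39 mm, so the real fingertips are 39 mm behind the reported TCP. With that known, I can check the scene camera's horizontal bias against the earlier tip pixels.

>>> drive_tool(series=[[-1, [0, 0, -0.2], [0, 0, 0]], [-1, [0, 0, -0.5], [0, 0, 0]], [1, [0, 0, -0.8], [0, 0, 0]], [1, [0, 0, -1], [0, 0, 0]], [1, [0, 0, -1], [0, 0, 0]]])

```text
time_s: 9.75
tool_pos: [0.3313, -0.1616, 0.1136]
tool_rot: [0.002, 1.0, -0.001, 0.003]
force: [0.1, 0.1, -0.5]
opening: 0.043
```

```bash
python3 - <<'E'
from plan import *
st()
f=viewer.grab_frame("scene")
for p,uv in (([.3294,-.1604,.035],(308+185/4,98+232/4)),([.3298,-.1606,.0674],(253+305/3,46+296/3))):
    print(pix(f,p),uv,ray(f,*uv,p[2])[:2]-p[:2])
# open: middle of tips
for p,uv in (([.5172,-.1887,.1812+.052],(180+273/3,20+243/3)),([.331,-.1011,.2091+.052],(311+209/3,225/3))): print(pix(f,p),uv,ray(f,*uv,p[2])[:2]-p[:2])
E
```

```text
t 9.75 p [ 0.3313 -0.1616  0.1136] yaw -1.5719 tilt 0.0069 F [ 0.1  0.1 -0.5] M [ 0.03 -0.01  0.01] open 0.043 q6 0.992
[353.8726433  154.30019876] (354.25, 156.0) [0.00313716 0.00516868]
[354.33128239 142.42239428] (354.6666666666667, 144.66666666666669) [0.00446357 0.00662561]
[270.73710228  99.61009677] (271.0, 101.0) [0.00218169 0.00417877]
[378.48312005  74.60527747] (380.6666666666667, 75.0) [-0.00235288  0.00352073]
```

The scene camera is biased by about (+3, +5.5) mm, which accounts for its offset from the top view, so I trust the top-view positions. Real fingertip z is reported z + 39 mm. Next I approach and grasp the driver.

```bash
python3 -c "
from plan import *
plan([(1,[.42,-.18,.18],-1.3),(1,[.5166,-.1948,.15],-1.068),(1,[.5166,-.1948,.056],-1.068)])"
```

```text
[1, [0.597, 0.126, -0.456], [0, 0, -0.136]]
[1, [0.595, 0.267, 0.2], [0, 0, -0.116]]
[1, [-0.0, 0.0, 0.627], [0, 0, 0.0]]
end [ 0.51664802 -0.19473908  0.05602315] -1.0679397172179623
```

>>> drive_tool(series=[[1, [0, 0, -0.456], [0, 0, 0]], [1, [0.597, 0.126, -0.456], [0, 0, -0.136]], [1, [0.597, 0.126, -0.456], [0, 0, -0.136]], [1, [0.597, 0.126, -0.456], [0, 0, -0.136]]])

```text
time_s: 10.2
tool_pos: [0.4227, -0.1805, 0.1787]
tool_rot: [0.001, 0.991, 0.137, 0.001]
force: [-0.4, 0.3, -0.8]
opening: 0.0851
```

>>> drive_tool(series=[[1, [0.595, 0.267, 0.2], [0, 0, -0.116]], [1, [0.595, 0.267, 0.2], [0, 0, -0.116]], [1, [0.595, 0.267, 0.2], [0, 0, -0.116]], [1, [0.595, 0.267, 0.2], [0, 0, -0.116]], [1, [0.595, 0.267, 0.2], [0, 0, -0.116]]])

```text
time_s: 10.7
tool_pos: [0.5145, -0.1939, 0.1481]
tool_rot: [-0.001, 0.969, 0.248, -0.001]
force: [-0.2, 0.6, 0.0]
opening: 0.0855
```

```bash
python3 -c "
from plan import *
st();plan([(1,[.5166,-.1948,.056],-1.068)])"
```

```text
t 10.7 p [ 0.5145 -0.1939  0.1481] yaw -1.0692 tilt 0.0018 F [-0.2  0.6  0. ] M [-0.02  0.   -0.01] open 0.0855 q6 0.624
[1, [0.01, 0.012, 0.614], [0, 0, -0.001]]
end [ 0.51665285 -0.19476233  0.05596692] -1.0671583573919636
```

>>> drive_tool(series=[[1, [0.01, 0.012, 0.15], [0, 0, 0]], [1, [0.01, 0.012, 0.3], [0, 0, 0]], [1, [0.01, 0.012, 0.45], [0, 0, 0]], [1, [0.01, 0.012, 0.614], [0, 0, 0]], [1, [0.01, 0.012, 0.614], [0, 0, 0]]])

```text
time_s: 11.2
tool_pos: [0.5154, -0.1943, 0.0548]
tool_rot: [-0.001, 0.969, 0.248, -0.002]
force: [0.0, -0.2, 1.2]
opening: 0.0854
```

>>> drive_tool(series=[[-1, [0, 0, 0], [0, 0, 0]], [-1, [0, 0, 0], [0, 0, 0]], [-1, [0, 0, 0], [0, 0, 0]], [-1, [0, 0, 0], [0, 0, 0]], [-1, [0, 0, 0], [0, 0, 0]]])

```text
time_s: 11.7
tool_pos: [0.5182, -0.1952, 0.0572]
tool_rot: [0.0, 0.969, 0.249, 0.0]
force: [-0.7, -0.4, 3.8]
opening: 0.0153
```

>>> drive_tool(series=[[-1, [0, 0, 0], [0, 0, 0]], [-1, [0, 0, 0], [0, 0, 0]], [-1, [0, 0, 0], [0, 0, 0]]])

```text
time_s: 12.0
tool_pos: [0.5182, -0.1952, 0.0571]
tool_rot: [0.0, 0.969, 0.249, 0.0]
force: [-2.2, 0.4, 6.0]
opening: 0.0155
```

```bash
python3 -c "
from plan import *
st()"
```

```text
t 12.0 p [ 0.5182 -0.1952  0.0571] yaw -1.068 tilt 0.0007 F [-2.2  0.4  6. ] M [ 0.04  0.22 -0.03] open 0.0155 q6 0.624
```

The driver is gripped: the jaws stopped at 15.5 mm. Before the transfer, I'll measure the slot angle from the rectified first top picture, with the tight screw as a check.

```bash
python3 - <<'E'
from h import *
f=viewer.grab_frame("top"); im=f["img"].astype(np.float32); g=im[:,:,0]
out=[]
for c in([.5187,.3018],[.5565,.1755]):
    n=160; s=.00025
    X=np.array([[c[0]+(n/2-i)*s for i in(0,n,0,n)],[c[1]+(n/2-j)*s for j in(0,0,n,n)]]).T
    src=np.float32([[j,i] for i,j in((0,0),(n,0),(0,n),(n,n))])  # u=j: -y, v=i: -x
    dst=np.float32([pix(f,[*x,.0925]) for x in X])
    H=cv2.getPerspectiveTransform(src,dst)
    w=cv2.warpPerspective(im,H,(n,n),flags=cv2.WARP_INVERSE_MAP|cv2.INTER_CUBIC)
    sat=w[:,:,0]-w[:,:,2]; gold=(sat>35)
    vv,uu=np.nonzero(gold); x=c[0]+(n/2-vv)*s; y=c[1]+(n/2-uu)*s
    ctr=np.array([x.mean(),y.mean()])
    # angle maximizing contrast: width-7mm strip with min saturation
    best=[]
    Y,Xg=np.mgrid[:n,:n]; wx=c[0]+(n/2-Y)*s-ctr[0]; wy=c[1]+(n/2-Xg)*s-ctr[1]; r=np.hypot(wx,wy)
    for a in np.arange(0,np.pi,.01):
        d=-wx*np.sin(a)+wy*np.cos(a); 
        wgt=np.exp(-(d/.0035)**2)*(r<.015); best.append(((sat*wgt).sum()/wgt.sum(),a))
    b=min(best); print("gold centre",ctr,"slot",b,"size",np.ptp(x),np.ptp(y)); out.append(np.uint8(w.clip(0,255)))
cv2.imwrite("pics/rect.png",cv2.resize(np.hstack(out),None,fx=2,fy=2)[:,:,::-1])
E
```

```text
gold centre [0.51959409 0.30326402] slot (np.float64(12.20372234221289), np.float64(1.41)) size 0.03575000000000006 0.036250000000000004
gold centre [0.55707034 0.17693631] slot (np.float64(14.307476888054783), np.float64(0.3)) size 0.03700000000000003 0.036500000000000005
```

>>> drive_tool(series=[[-1, [0, 0, -0.1], [0, 0, 0]], [-1, [0, 0, -0.25], [0, 0, 0]], [-1, [0, 0, -0.5], [0, 0, 0]], [-1, [0, 0, -0.75], [0, 0, 0]], [-1, [0, 0, -0.95], [0, 0, 0]]])

```text
time_s: 12.55
tool_pos: [0.518, -0.1951, 0.201]
tool_rot: [0.0, 0.969, 0.249, 0.0]
force: [0.5, 0.0, -0.9]
opening: 0.0152
```

```bash
python3 -c "
from plan import *
st();plan([(-1,[.44,.06,.21],-.7),(-1,[.5187,.3018,.20],-.17)])"
```

```text
t 12.55 p [ 0.518  -0.1951  0.201 ] yaw -1.068 tilt 0.0009 F [ 0.5  0.  -0.9] M [-0.02 -0.01  0.03] open 0.0152 q6 0.624
[-1, [0.182, -0.87, -0.03], [0, 0, -0.092]]
[-1, [0.338, -0.823, -0.03], [0, 0, -0.092]]
[-1, [0.785, -0.318, 0.033], [0, 0, -0.132]]
[-1, [0.842, -0.103, 0.034], [0, 0, -0.133]]
end [0.51868034 0.3018568  0.19998848] -0.16996623592497495
```

The measured head size is 36 mm, as specified. The tight screw's slot reads 0.30 rad, which matches its lines. The loose slot reads 1.41 rad, so the joint is at about 0.085 rad. The screw centre is at (0.5195, 0.303). Transferring now.

>>> drive_tool(series=[[-1, [0.182, -0.87, -0.03], [0, 0, -0.092]], [-1, [0.182, -0.87, -0.03], [0, 0, -0.092]], [-1, [0.182, -0.87, -0.03], [0, 0, -0.092]], [-1, [0.182, -0.87, -0.03], [0, 0, -0.092]]])

```text
time_s: 12.95
tool_pos: [0.4777, -0.0645, 0.2037]
tool_rot: [-0.0, 0.941, 0.338, -0.0]
force: [0.1, -1.2, -0.8]
opening: 0.0153
```

>>> drive_tool(series=[[-1, [0.338, -0.823, -0.03], [0, 0, -0.092]], [-1, [0.338, -0.823, -0.03], [0, 0, -0.092]], [-1, [0.338, -0.823, -0.03], [0, 0, -0.092]], [-1, [0.338, -0.823, -0.03], [0, 0, -0.092]]])

```text
time_s: 13.35
tool_pos: [0.439, 0.0624, 0.2082]
tool_rot: [-0.0, 0.906, 0.423, 0.0]
force: [0.6, -0.6, -1.2]
opening: 0.0155
```

>>> drive_tool(series=[[-1, [0.785, -0.318, 0.033], [0, 0, -0.132]], [-1, [0.785, -0.318, 0.033], [0, 0, -0.132]], [-1, [0.785, -0.318, 0.033], [0, 0, -0.132]], [-1, [0.785, -0.318, 0.033], [0, 0, -0.132]]])

```text
time_s: 13.75
tool_pos: [0.4803, 0.1826, 0.2025]
tool_rot: [-0.0, 0.843, 0.538, -0.0]
force: [0.1, -1.2, -0.7]
opening: 0.0154
```

>>> drive_tool(series=[[-1, [0.842, -0.103, 0.034], [0, 0, -0.133]], [-1, [0.842, -0.103, 0.034], [0, 0, -0.133]], [-1, [0.842, -0.103, 0.034], [0, 0, -0.133]], [-1, [0.842, -0.103, 0.034], [0, 0, -0.133]], [-1, [0.842, -0.103, 0.034], [0, 0, -0.133]]])

```text
time_s: 14.25
tool_pos: [0.5189, 0.3007, 0.1974]
tool_rot: [0.0, 0.765, 0.644, -0.001]
force: [0.0, 0.2, -0.8]
opening: 0.0156
```

```bash
python3 -c "
from plan import *
st();plan([(-1,[.5195,.303,.151],-.161)])"
```

```text
t 14.25 p [0.5189 0.3007 0.1974] yaw -0.1705 tilt 0.0013 F [ 0.   0.2 -0.8] M [-0.05  0.02 -0.01] open 0.0156 q6 0.618
[-1, [0.016, 0.001, 0.309], [0, 0, -0.005]]
end [0.51943239 0.30303139 0.15106345] -0.1604784760520149
```

>>> drive_tool(series=[[-1, [0.016, 0.001, 0.15], [0, 0, -0.005]], [-1, [0.016, 0.001, 0.309], [0, 0, -0.005]], [-1, [0.016, 0.001, 0.309], [0, 0, -0.005]], [-1, [0.016, 0.001, 0.309], [0, 0, -0.005]]])

```text
time_s: 14.65
tool_pos: [0.5195, 0.303, 0.1524]
tool_rot: [0.0, 0.762, 0.648, -0.0]
force: [-0.1, 0.0, -1.2]
opening: 0.0155
```

```bash
python3 - <<'E'
from ov import *
st()
b=np.array([.0033,.0055,0])
pts=[(tool([i*.011,0,.0431])+b,(255,0,0)) for i in(-1,1)]
a=1.41; pts+=[(np.array([.5195+i*.016*np.cos(a),.303+i*.016*np.sin(a),.0925])+b,(0,255,0)) for i in(-1,1)]
overlay("seat",pts,{"scene":(400,255,100,90)},scale=7)
E
```

```text
t 14.65 p [0.5195 0.303  0.1524] yaw -0.1613 tilt 0.0003 F [-0.1  0.  -1.2] M [ 0.    0.02 -0.07] open 0.0155 q6 0.612
```

View pics/seat.png

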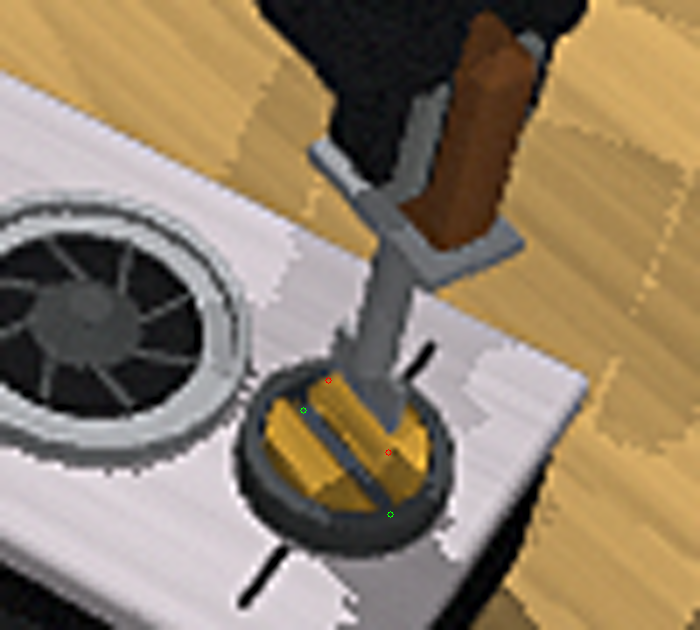

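The verticals lean here because of perspective, so the driver looks upright and its blade is parallel to the slot. The blade edge at about (340,356)–(400,428) isn't quite at the prediction. I'll fit the driver's in-hand pose to the corners I can see.

```bash
python3 - <<'E'
from ov import *
from scipy.optimize import least_squares
np.set_printoptions(precision=4,suppress=True)
f=viewer.grab_frame("scene"); s=robot.get_state(); Rt=R.from_quat(np.roll(s["tool_rot"],-1)); 
flip=R.from_euler('x',np.pi)  # driver frame: z up, x = tool x
U=lambda u,v:np.array([400+u/7,255+v/7])
# slot visible ends -> local camera bias
a=1.41
sc=np.array([.5195,.303,.0930])
mid=(U(295,398)+U(385,508))/2; bias=ray(f,*mid,.0925)-sc; bias[2]=0; print("bias",bias)
obs=[((.021,-.012,.066),U(432,288)),((.021,.012,.066),U(522,246)),((-.021,-.012,.066),U(310,155)),((-.011,0,0),U(340,356)),((.011,0,0),U(400,428))]
for sx in(1,-1):
  for sy in (1,-1):
    def res(p,full=False):
        D=(Rt*R.from_euler('xyz',[p[3],p[4],0])*flip)
        o=s["tool_pos"]+Rt.apply([p[0],p[1],.0431+p[2]])
        r=np.concatenate([pix(f,o+D.apply(np.array(q)*[sx,sy,1])+bias)-uv for q,uv in obs])
        return r if full else np.append(r,[p[3]/.05,p[4]/.05,p[0]/.005,p[1]/.003,p[2]/.005])
    r=least_squares(res,np.zeros(5)); print(sx,sy,r.cost,r.x,res(r.x,True))
E
```

```text
bias [0.0027 0.0029 0.    ]
1 1 1.33890513744128 [ 0.0002 -0.003  -0.0039  0.009   0.0084] [-0.1935  0.2492  0.5114  0.142  -0.3114 -0.5616 -0.2907  0.2941 -0.1759
  0.1956]
1 -1 288.4798147942297 [-0.0018 -0.0039  0.004   0.0287  0.0696] [  9.6977  -5.8124 -16.652    6.4623   9.3567  -4.9192  -1.3976   2.5678
  -1.2474   1.8654]
-1 1 839.458736976649 [ 0.0054 -0.0062  0.0063 -0.763   1.4044] [-10.9388  -9.2975  -9.3368   0.9111  13.3202  -4.0442   8.6165   7.5738
  -3.7094   4.0969]
-1 -1 1530.8204618585319 [-0.007  -0.0168  0.0295 -0.0588  0.1273] [ -4.6921 -19.9668 -30.1435  -9.1931  30.1952  15.5119   9.2961  16.2035
  -7.8777  -2.9422]
```

The fit is good (under 0.6 px). The driver is upright, centred along the blade and at most 3 mm off across the slot, and the tip is at TCP − 39 to 43 mm. That is inside the flare's ±6 mm catch. Shifting 1 mm across and lowering gently.

>>> drive_tool(series=[[-1, [0, 0.008, 0.05], [0, 0, 0]], [-1, [0, 0.008, 0.1], [0, 0, 0]], [-1, [0, 0.008, 0.14], [0, 0, 0]], [-1, [0, 0.008, 0.16], [0, 0, 0]], [-1, [0, 0.008, 0.16], [0, 0, 0]]])

```text
time_s: 15.25
tool_pos: [0.5203, 0.304, 0.1275]
tool_rot: [-0.0, 0.761, 0.648, -0.0]
force: [0.8, -0.2, -1.7]
opening: 0.0152
```

```bash
python3 -c "
from plan import *
st()"
```

```text
t 15.25 p [0.5203 0.304  0.1275] yaw -0.16 tilt 0.0003 F [ 0.8 -0.2 -1.7] M [-0.03 -0.01  0.02] open 0.0152 q6 0.612
```

>>> drive_tool(series=[[-1, [0, 0, 0.006], [0, 0, 0]], [-1, [0, 0, 0.013], [0, 0, 0]], [-1, [0, 0, 0.013], [0, 0, 0]]])

```text
time_s: 15.55
tool_pos: [0.5206, 0.3042, 0.1269]
tool_rot: [0.0, 0.761, 0.648, 0.0]
force: [-2.9, -1.3, 9.5]
opening: 0.0152
```

Contact at z 0.1269 puts the tip at 0.084, which is the slot floor: the driver is seated. Turning clockwise, watching the torque.

>>> drive_tool(series=[[-1, [0, 0, 0], [0, 0, 0.05]], [-1, [0, 0, 0], [0, 0, 0.1]], [-1, [0, 0, 0], [0, 0, 0.15]], [-1, [0, 0, 0], [0, 0, 0.2]], [-1, [0, 0, 0], [0, 0, 0.25]]])

```text
time_s: 16.05
tool_pos: [0.5208, 0.3044, 0.127]
tool_rot: [-0.0, 0.899, 0.438, 0.001]
force: [-1.8, -0.1, 9.2]
opening: 0.0151
```

```bash
python3 -c "
from plan import *
st()"
```

```text
t 16.05 p [0.5208 0.3044 0.127 ] yaw -0.6638 tilt 0.0018 F [-1.8 -0.1  9.2] M [-0.15  0.43  0.06] open 0.0151 q6 1.115
```

>>> drive_tool(series=[[-1, [0, 0, 0], [0, 0, 0.05]], [-1, [0, 0, 0], [0, 0, 0.1]], [-1, [0, 0, 0], [0, 0, 0.15]], [-1, [0, 0, 0], [0, 0, 0.2]], [-1, [0, 0, 0], [0, 0, 0.25]]])

```text
time_s: 16.55
tool_pos: [0.5213, 0.3039, 0.127]
tool_rot: [0.0, 0.979, 0.202, 0.001]
force: [-0.2, -3.8, 8.3]
opening: 0.0151
```

```bash
python3 -c "
from plan import *
st()"
```

```text
t 16.55 p [0.5213 0.3039 0.127 ] yaw -1.1637 tilt 0.0024 F [-0.2 -3.8  8.3] M [-0.93 -0.07  0.13] open 0.0151 q6 1.615
```

>>> drive_tool(series=[[-1, [0, 0, 0], [0, 0, 0.035]], [-1, [0, 0, 0], [0, 0, 0.07]], [-1, [0, 0, 0], [0, 0, 0.1]], [-1, [0, 0, 0], [0, 0, 0.1]]])

```text
time_s: 16.95
tool_pos: [0.5213, 0.3036, 0.127]
tool_rot: [0.0, 0.995, 0.104, 0.001]
force: [1.4, -4.0, 8.4]
opening: 0.0153
```

```bash
python3 -c "
from plan import *
st()"
```

```text
t 16.95 p [0.5213 0.3036 0.127 ] yaw -1.3618 tilt 0.0025 F [ 1.4 -4.   8.4] M [-1.21 -0.08  0.06] open 0.0153 q6 1.814
```

>>> drive_tool(series=[[-1, [0, 0, 0], [0, 0, 0.02]], [-1, [0, 0, 0], [0, 0, 0.04]], [-1, [0, 0, 0], [0, 0, 0.05]], [-1, [0, 0, 0], [0, 0, 0.05]]])

```text
time_s: 17.35
tool_pos: [0.5214, 0.3034, 0.127]
tool_rot: [0.0, 0.998, 0.055, 0.001]
force: [0.2, -4.5, 8.3]
opening: 0.0153
```

```bash
python3 -c "
from plan import *
st()"
```

```text
t 17.35 p [0.5214 0.3034 0.127 ] yaw -1.4603 tilt 0.0026 F [ 0.2 -4.5  8.3] M [-1.35 -0.16  0.09] open 0.0153 q6 1.912
```

>>> drive_tool(series=[[-1, [0, 0, 0], [0, 0, 0.015]], [-1, [0, 0, 0], [0, 0, 0.03]], [-1, [0, 0, 0], [0, 0, 0.03]], [-1, [0, 0, 0], [0, 0, 0.03]]])

```text
time_s: 17.75
tool_pos: [0.5214, 0.3034, 0.127]
tool_rot: [0.0, 1.0, 0.026, 0.001]
force: [0.5, -5.3, 8.8]
opening: 0.015
```

```bash
python3 -c "
from plan import *
st()"
```

```text
t 17.75 p [0.5214 0.3034 0.127 ] yaw -1.5196 tilt 0.0025 F [ 0.5 -5.3  8.8] M [-1.36 -0.15  0.14] open 0.015 q6 1.971
```

```bash
python3 - <<'E'
from ov import *
overlay("turn",[],{"scene":(400,255,100,90)},scale=7)
E
```

```text
(no output)
```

View pics/turn.png

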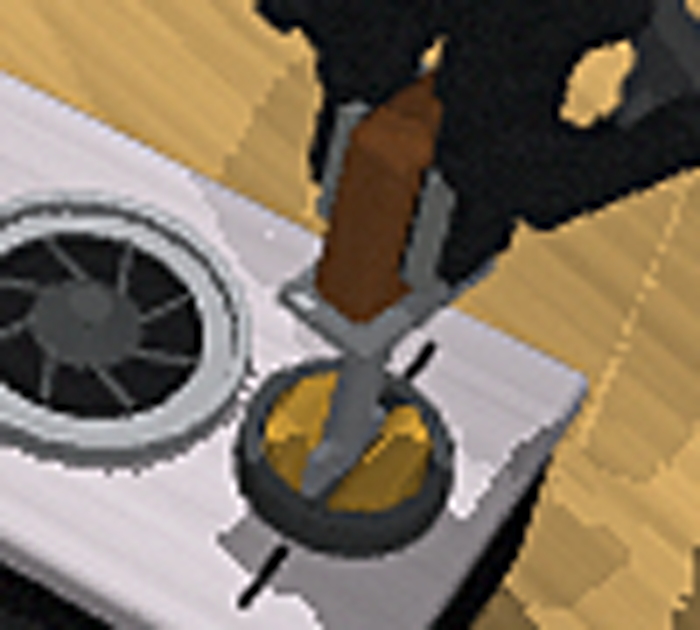

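The blade is seated and the slot now lies nearly along the black lines, (245,600)–(430,345). I'll press a little further to feel for the stop.

>>> drive_tool(series=[[-1, [0, 0, 0], [0, 0, 0.02]], [-1, [0, 0, 0], [0, 0, 0.04]], [-1, [0, 0, 0], [0, 0, 0.04]], [-1, [0, 0, 0], [0, 0, 0.04]]])

```text
time_s: 18.2
tool_pos: [0.5213, 0.3034, 0.127]
tool_rot: [0.001, 1.0, -0.014, 0.001]
force: [0.6, -5.3, 9.2]
opening: 0.0152
```

```bash
python3 -c "
from plan import *
st()"
```

```text
t 18.2 p [0.5213 0.3034 0.127 ] yaw -1.5989 tilt 0.0026 F [ 0.6 -5.3  9.2] M [-1.36 -0.03  0.52] open 0.0152 q6 2.051
```

The torque jumps from 0.14 to 0.52 N m, so the screw is at the stop. Unloading the twist a little, lifting, and heading back.

>>> drive_tool(series=[[-1, [0, 0, 0], [0, 0, -0.03]], [-1, [0, 0, 0], [0, 0, -0.07]], [-1, [0, 0, -0.1], [0, 0, -0.07]], [-1, [0, 0, -0.3], [0, 0, -0.07]], [-1, [0, 0, -0.5], [0, 0, -0.07]]])

```text
time_s: 18.7
tool_pos: [0.52, 0.304, 0.2021]
tool_rot: [-0.0, 0.999, 0.054, -0.0]
force: [0.5, 0.3, -1.4]
opening: 0.0154
```

```bash
python3 -c "
from plan import *
st();plan([(-1,[.44,.06,.21],-1.3),(-1,[.5178,-.1952,.20],-1.068)])"
```

```text
t 18.7 p [0.52   0.304  0.2021] yaw -1.4623 tilt 0.0008 F [ 0.5  0.3 -1.4] M [-0.08 -0.03 -0.  ] open 0.0154 q6 1.914
[-1, [-0.353, 0.78, -0.026], [0, 0, -0.041]]
[-1, [-0.416, 0.748, -0.027], [0, 0, -0.04]]
[-1, [0.022, 0.889, 0.033], [0, 0, -0.058]]
[-1, [-0.08, 0.886, 0.034], [0, 0, -0.058]]
end [ 0.51783839 -0.19523187  0.19999951] -1.0682786858322026
```

>>> drive_tool(series=[[-1, [-0.353, 0.78, -0.026], [0, 0, -0.041]], [-1, [-0.353, 0.78, -0.026], [0, 0, -0.041]], [-1, [-0.353, 0.78, -0.026], [0, 0, -0.041]], [-1, [-0.353, 0.78, -0.026], [0, 0, -0.041]]])

```text
time_s: 19.1
tool_pos: [0.4799, 0.1795, 0.2058]
tool_rot: [0.0, 0.996, 0.094, 0.0]
force: [-0.1, 0.5, -1.0]
opening: 0.0153
```

>>> drive_tool(series=[[-1, [-0.416, 0.748, -0.027], [0, 0, -0.04]], [-1, [-0.416, 0.748, -0.027], [0, 0, -0.04]], [-1, [-0.416, 0.748, -0.027], [0, 0, -0.04]], [-1, [-0.416, 0.748, -0.027], [0, 0, -0.04]]])

```text
time_s: 19.5
tool_pos: [0.4406, 0.058, 0.2096]
tool_rot: [0.0, 0.991, 0.134, 0.0]
force: [-0.4, 0.1, -0.6]
opening: 0.0151
```

>>> drive_tool(series=[[-1, [0.022, 0.889, 0.033], [0, 0, -0.058]], [-1, [0.022, 0.889, 0.033], [0, 0, -0.058]], [-1, [0.022, 0.889, 0.033], [0, 0, -0.058]], [-1, [0.022, 0.889, 0.033], [0, 0, -0.058]]])

```text
time_s: 19.9
tool_pos: [0.4817, -0.07, 0.2039]
tool_rot: [0.0, 0.982, 0.191, 0.0]
force: [-0.5, 0.1, -1.3]
opening: 0.015
```

>>> drive_tool(series=[[-1, [-0.08, 0.886, 0.034], [0, 0, -0.058]], [-1, [-0.08, 0.886, 0.034], [0, 0, -0.058]], [-1, [-0.08, 0.886, 0.034], [0, 0, -0.058]], [-1, [-0.08, 0.886, 0.034], [0, 0, -0.058]], [-1, [-0.08, 0.886, 0.034], [0, 0, -0.058]]])

```text
time_s: 20.4
tool_pos: [0.5198, -0.1943, 0.1985]
tool_rot: [-0.0, 0.968, 0.249, -0.0]
force: [0.7, -0.3, -0.8]
opening: 0.0156
```

```bash
python3 - <<'E'
from plan import *
st();plan([(-1,[.5180,-.1952,.146],-1.068)])
f=viewer.grab_frame("top"); im=f["img"].astype(np.float32)
for c in([.5195,.3033],[.5571,.1769]):
    n=160; s=.00025; Y,X=np.mgrid[:n,:n]; wx=(n/2-Y)*s; wy=(n/2-X)*s; r=np.hypot(wx,wy)
    src=np.float32([[0,0],[0,n],[n,0],[n,n]]); dst=np.float32([pix(f,[c[0]+(n/2-v)*s,c[1]+(n/2-u)*s,.0925]) for u,v in src])
    w=cv2.warpPerspective(im,cv2.getPerspectiveTransform(src,dst),(n,n),flags=cv2.WARP_INVERSE_MAP|cv2.INTER_CUBIC); sat=w[:,:,0]-w[:,:,2]
    def sc(a):
        g=np.exp(-((-wx*np.sin(a)+wy*np.cos(a))/.0035)**2)*(r<.015); return (sat*g).sum()/g.sum()
    print("slot",min((sc(a),a) for a in np.arange(0,np.pi,.01)))
E
```

```text
t 20.4 p [ 0.5198 -0.1943  0.1985] yaw -1.067 tilt 0.0009 F [ 0.7 -0.3 -0.8] M [ 0.07 -0.02 -0.04] open 0.0156 q6 0.625
[-1, [-0.013, -0.001, 0.35], [0, 0, 0.0]]
end [ 0.51802799 -0.19511951  0.14598274] -1.0670133103574042
slot (np.float64(21.517332591548676), np.float64(0.3))
slot (np.float64(13.897536812826216), np.float64(0.3))
```

Both slots now read 0.30 rad, in line with the marks. Inserting the driver into its pocket.

>>> drive_tool(series=[[-1, [-0.013, -0.001, 0.15], [0, 0, 0]], [-1, [-0.013, -0.001, 0.35], [0, 0, 0]], [-1, [-0.013, -0.001, 0.35], [0, 0, 0]], [-1, [-0.013, -0.001, 0.35], [0, 0, 0]]])

```text
time_s: 20.85
tool_pos: [0.5178, -0.195, 0.147]
tool_rot: [-0.0, 0.968, 0.25, -0.0]
force: [0.6, -0.9, -1.3]
opening: 0.0154
```

>>> drive_tool(series=[[-1, [0, 0, 0.06], [0, 0, 0]], [-1, [0, 0, 0.12], [0, 0, 0]], [-1, [0, 0, 0.18], [0, 0, 0]], [-1, [0, 0, 0.24], [0, 0, 0]], [-1, [0, 0, 0.24], [0, 0, 0]]])

```text
time_s: 21.35
tool_pos: [0.5168, -0.1958, 0.1087]
tool_rot: [-0.001, 0.968, 0.25, -0.001]
force: [-0.0, -0.1, -1.3]
opening: 0.015
```

```bash
python3 -c "
from plan import *
st();plan([(-1,[.5180,-.1952,.060],-1.068)])"
```

```text
t 21.35 p [ 0.5168 -0.1958  0.1087] yaw -1.0662 tilt 0.0023 F [-0.  -0.1 -1.3] M [ 0.03 -0.03 -0.04] open 0.015 q6 0.62
[-1, [0.009, 0.0, 0.325], [0, 0, 0.001]]
end [ 0.51801072 -0.1951394   0.05995536] -1.0681597128202496
```

The tip is about 14 mm inside the pocket with no contact force. Lowering the rest of the way.

>>> drive_tool(series=[[-1, [0.009, 0, 0.08], [0, 0, 0]], [-1, [0.009, 0, 0.16], [0, 0, 0]], [-1, [0.009, 0, 0.24], [0, 0, 0]], [-1, [0.009, 0, 0.325], [0, 0, 0]], [-1, [0.009, 0, 0.325], [0, 0, 0]]])

```text
time_s: 21.85
tool_pos: [0.5176, -0.1949, 0.0593]
tool_rot: [-0.001, 0.968, 0.25, -0.001]
force: [-0.8, 0.2, -0.6]
opening: 0.0152
```

>>> drive_tool(series=[[-1, [0, 0, 0.007], [0, 0, 0]], [-1, [0, 0, 0.013], [0, 0, 0]], [-1, [0, 0, 0.013], [0, 0, 0]]])

```text
time_s: 22.15
tool_pos: [0.5189, -0.1955, 0.0598]
tool_rot: [0.0, 0.968, 0.25, 0.0]
force: [0.1, 0.1, -1.2]
opening: 0.0153
```

>>> drive_tool(series=[[-1, [0, 0, 0.008], [0, 0, 0]], [-1, [0, 0, 0.018], [0, 0, 0]], [-1, [0, 0, 0.018], [0, 0, 0]]])

```text
time_s: 22.45
tool_pos: [0.5189, -0.1955, 0.0572]
tool_rot: [0.0, 0.968, 0.25, 0.0]
force: [-1.3, 0.7, 3.1]
opening: 0.0152
```

>>> drive_tool(series=[[0.3, [0, 0, 0], [0, 0, 0]], [1, [0, 0, 0], [0, 0, 0]], [1, [0, 0, 0], [0, 0, 0]], [1, [0, 0, 0], [0, 0, 0]], [1, [0, 0, 0], [0, 0, 0]]])

```text
time_s: 22.95
tool_pos: [0.5187, -0.1954, 0.0567]
tool_rot: [-0.0, 0.968, 0.25, -0.0]
force: [1.3, 1.0, -0.6]
opening: 0.0849
```

>>> drive_tool(series=[[1, [0, 0, -0.1], [0, 0, 0]], [1, [0, 0, -0.3], [0, 0, 0]], [1, [0, 0, -0.6], [0, 0, 0]], [1, [0, 0, -0.9], [0, 0, 0]], [1, [0, 0, -0.9], [0, 0, 0]]])

```text
time_s: 23.45
tool_pos: [0.5213, -0.1966, 0.1977]
tool_rot: [0.003, 0.968, 0.25, 0.004]
force: [1.1, -0.3, -0.6]
opening: 0.0854
```

```bash
python3 - <<'E'
from ov import *
st()
overlay("end",[],{"scene":(200,90,130,150),"top":(340,190,130,150)},scale=3)
E
```

```text
t 23.45 p [ 0.5213 -0.1966  0.1977] yaw -1.0659 tilt 0.0097 F [ 1.1 -0.3 -0.6] M [0.01 0.01 0.  ] open 0.0854 q6 0.622
```

View pics/end.png

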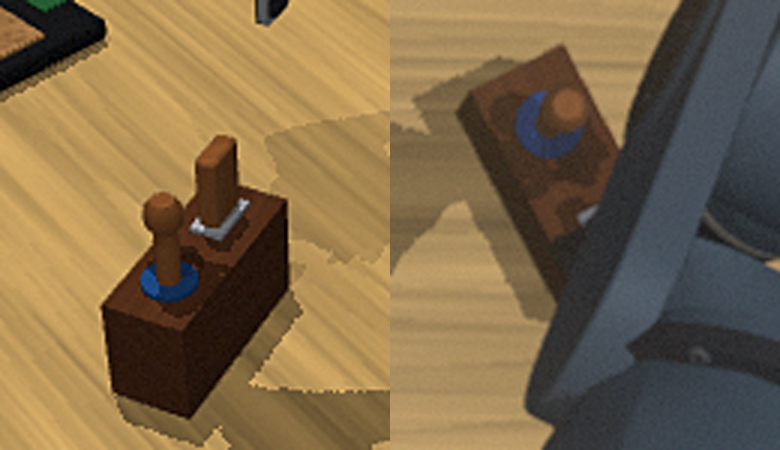

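The driver stands upright in its pocket at about (218,185) in the crop, with its flange flat on the stand. The open gripper is well clear above it. Handing in.

```bash
python3 -c "
from plan import *
st(); print(order.job_done())"
```

```text
t 23.55 p [ 0.5189 -0.1955  0.1923] yaw -1.066 tilt 0.0016 F [-0.6 -0.4 -0.2] M [-0.01  0.   -0.03] open 0.0856 q6 0.622
the job is handed in; nothing more can be done
None
```

The undone screw is turned home and the driver is back upright in its own pocket. I handed the job in at 23.6 s; it reported no verdict.

**What I did:** I took the driver from the stand and seated it in the slot, touching the slot floor with about 9 N. I then turned it clockwise until the torque jumped from 0.14 to 0.52 N m, lifted it out, put it back and let go.

**Last checks:**
- **Screws:** in the top picture both slots read 0.30 rad, against about 0.295 rad for the black lines. The other screw had not moved.
- **Driver:** in the last picture it stands upright with its flange flat on the stand. The gripper is open and clear, with no contact force.

**What disagreed:**
- **Fingertips:** they are 39 mm short of the reported TCP, unlike the description. I saw this in the pictures, confirmed it by a gentle touch on the bench, and allowed for it from then on.
- **Scene camera:** it was off by about 3 mm in x and 5 mm in y, more than the 2 mm stated, so I relied on the top camera for positions.
- **Blade position:** before seating, one fit put the blade up to 3 mm off across the slot. I shifted it 1 mm and it seated cleanly.

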